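# Shut and lock the battery hatch of a test instrument

## Task

The battery hatch on top of the grey test instrument has been left ajar: push it fully shut with the fingertips, then set a fingertip in the slot of its quarter-turn fastener and turn it clockwise, all the way to its stop, so that the hatch is locked. Nothing is to be gripped or lifted, and the things lying on and around the instrument are to be left where they are. Finish clear of everything.

Things in the scene. Friction and masses are not known exactly. Their poses are not given: they have to be found in the camera images.
- case: Test instrument, a grey box fixed to the bench, 250 (its x) x 300 (its y) x 100 mm high; origin at the centre of its underside, z up, front (-x) towards the robot. The hatch lies on its top, centred at case y = +40 mm; a flat display is beside it on the -y side. A putty knife lies there too.
- hatch (a joint): Hatch angle, rad: 0 = shut, grows as the front edge rises; starts at 0.12 to 0.40. The lid is an aluminium plate 200 (case x) x 190 (case y) x 8 mm, hinged along its rear edge; its top is 108 mm above the bench when shut. The stiff hinge stays where it is left; a few newtons at the front edge push it down.
- hatch_edge (a point): Middle of the lid's front (free) edge, on its top face, 200 mm from the hinge line; moves with the lid, axes as the case's when shut. A plain strip of lid 21 mm deep lies between this edge and the fastener's rim.
- hatch_hinge (a point): Middle of the lid's hinge line, at the lid's underside: case x = +95 mm, y = +40 mm, z = 100 mm. Hinge axis along case y.
- dial (a joint): Turn of the fastener on the lid, rad: 0 = unlocked, 1.571 = locked, at its stop; grows clockwise seen from above; starts at 0 to 0.25. At 0 the slot runs along case y, locked along case x. It takes 0.2 N m to turn and stays where it is left. Its tongue goes under the box's front flange; turned too soon, it stops the hatch from shutting.
- dial_top (a point): Middle of the slot's mouth, on the turning axis at the level of the disc's top: 120 mm from the hinge towards the front edge, 18 mm above the lid's top face (126 mm above the bench when shut). Turns with the disc; z along the axis, y along the slot. Steel disc 105 mm across, level with a fixed black rim 118 mm across.
- slot_floor (a point): Middle of the slot's floor, on the turning axis, 14 mm below point dial_top. The slot is straight, 30 mm wide and 14 mm deep, and crosses the whole disc (105 mm long, ended by the rim). Fingertips fit in it closed or spread along it.
- cylinder: Loose measuring cylinder, upright, clear tube 38 mm across on a white foot 64 mm across, 158 mm tall; origin under its foot. To be left alone.
- tub: Loose white tub with a green lid, 93 mm square, 85 mm tall; origin under its centre. To be left alone.
- knife: Loose putty knife lying on the box's top, on the strip at case y = -103 mm beside the hatch: black handle and steel blade 55 mm wide, 200 mm long in all along its x, 16 mm high; origin near its middle, on its underside. To be left alone.

How it is judged:
By the outcome, as a careful person would: the job done as asked, in the order asked, and still so for the second after the job is handed in, with the robot touching nothing.
It also fails if it takes over 54 s, if anything falls off the work surface, if the arm or the gripper's body presses on something with over 40 N, if the wrist force passes 120 N, or if a joint passes its speed limit or range.

## Robot

A 6-joint arm with a two-finger parallel gripper is mounted at the origin on the work surface. World frame = base frame: x ahead of the robot, y to its left, z up, the work surface at z = 0. Lengths are in mm, angles in degrees, forces in N, time in s.
With the tool pointing down it reaches from about 350 to 850 mm from the base axis. Payload 8.1 kg.
Tool frame: the origin (TCP) lies between the finger pads; the fingertips stand 22 mm ahead of it and the grasp point (between the pads) lies 3 mm ahead of it; z points along the fingers, y is the line along which they close (so a half turn about z gives the same grasp; the last joint's range is limited). The gripper opens to 85 mm and grips with 20 to 120 N. Pads are 22 mm wide; open, the fingers measure 114 mm over their backs; the gripper's body (76 mm by 85 mm) begins 54 mm behind the grasp point. The pads swing forward as they close: fully open they stand 13 mm farther back than shut.
Start: joints at [-74.851, 7.471, 85.268, -0, 87.261, -4.893], TCP at [205.646, -563.662, 253.292] pointing down, gripper open.
Joint ranges: [-169.43, 169.43], [-51.17, 129.36], [1.28, 143.12], [-76.62, 256.62], [0, 156.53], [-152.29, 152.29]. Speed limits (degrees/s): [136.94, 136.94, 159.86, 180, 180, 180].

## Interface

Orientations are given as [roll, pitch, yaw] about the fixed x, y, z axes, in that order (R = Rz(yaw) Ry(pitch) Rx(roll)).
In Python, from bench import sense, snapshot, calibration, hand_in gives the robot as it stands.
- The arm moves only by the shell command python3 -m crank 'ROWS' [FORCE]. ROWS is JSON, a list of rows, each a list of 5 numbers: the shift along the tool's x, y, z in cm, then the turn about the tool's z in rad, then the finger opening in cm, from 0 to 8.54. A call has 1 to 20 rows; each row is the pose to reach, as a shift and turn from the pose commanded when the call began, along the tool's axes at that moment; what a row does not reach only later rows make up. A row lasts 1/10 s, in which the tool goes at most 50 mm and 8.59 degrees, less where a joint would pass 70% of its speed; a pose out of reach is approached as far as the arm can. A call with a gripper value outside its range is refused whole. The fingers move at their own pace and stop on an object; FORCE is the grip in N (left out, the last holds). Time passes only in rows, so rows that repeat a pose let the fingers close. It gives the time, the measured TCP pose, the force, the opening and the grip force at its end, in the units of the state.
- sense(): the state, without advancing time (a new reading comes with each control period).
- snapshot(name): name is "scene" or "top" or "wrist"; returns (picture, depth): 400x640x3 uint8, red, green, blue; 400x640 float32, mm along the optical axis (not along the pixel's ray), 0 where there is no reading.
- calibration(name): a dict with "fovy" (degrees; the focal length in pixels is half the picture's height over the tangent of half this angle, whatever the lens; pixels are square), "cx", "cy" (the principal point, pixels), "rvec" (rotation vector, rad) and "tvec" (3), from world to camera coordinates, as OpenCV has them; the wrist camera has in their place "tool_from_camera" (4x4, takes a point from camera to tool coordinates, whose origin is the TCP and whose axes are the flange's). Camera axes: x right, y down, z forward; pixel columns grow to the right and rows downward; lengths in mm; the calibration is good to about 2 mm. A picture is of the moment at which its call begins: read the wrist's pose just before it. calibration takes no time and is no camera call.
- hand_in(): hands the job in; it is judged then, once.
The state is a dict: "time": time; "joint_pos": joint angles; "qd": joint speeds; "joint_efforts": joint torques, N m; "tool_pos": TCP position; "tcp_rot": TCP orientation; "ft_force": force on the tool from outside, world axes, zero at the start; "wrist_torque": the same for the moment, N m; "finger_gap": finger opening in mm; "grip_force": force on a finger pad.
Only numpy, scipy, OpenCV 4.12 (cv2) and the standard library are available. Lean on these libraries where they do the work, as an engineer would, in place of code of your own. Each camera call takes 0.05 s, during which the arm holds its last target. There are 200 camera calls.

## Working session

There is one attempt and no reset: what is moved stays moved. The work goes in short steps, Python scripts to look and compute and a shell command to move; the robot and the scene stay as the last step left them, time stands still between calls to the robot, and variables do not carry over. Pictures are saved under pics/ and viewed, at most 10 in all, crops included, and the job is handed in when it is done.

```bash
mkdir -p pics; cat > h.py <<'E'
import numpy as np, cv2
from bench import sense, snapshot, calibration
from scipy.spatial.transform import Rotation as R
def cam(n):
    c=calibration(n); f=200/np.tan(np.radians(c["fovy"])/2)
    if "rvec" in c:
        Rm=cv2.Rodrigues(np.array(c["rvec"],float))[0]; t=np.array(c["tvec"],float).ravel()
        return f,c["cx"],c["cy"],Rm.T,-Rm.T@t
    s=sense(); T=np.array(c["tool_from_camera"]); Rt=R.from_euler('xyz',s["tcp_rot"],degrees=True).as_matrix()
    return f,c["cx"],c["cy"],Rt@T[:3,:3],Rt@T[:3,3]+np.array(s["tool_pos"])
def cloud(d,C):
    f,cx,cy,Rm,o=C; v,u=np.mgrid[:400,:640]
    p=np.stack([(u-cx)/f*d,(v-cy)/f*d,d],-1)@Rm.T+o
    p[d==0]=np.nan
    return p
E
python3 - <<'E'
from h import *
print(sense())
for n in ("scene","top"):
    C=cam(n); p,d=snapshot(n); cv2.imwrite(f"pics/{n}0.png",p[:,:,::-1]); np.savez(f"{n}0.npz",p=p,d=d,w=cloud(d,C)); print(n,C, calibration(n).keys())
E
```

```text
{'time': 0.0, 'joint_pos': array([-7.48519344e+01,  7.51623879e+00,  8.53321428e+01,  7.37015991e-04,
        8.72618375e+01, -4.89220667e+00]), 'qd': array([ 0.04301999,  0.00216469, -0.03733447,  0.01992252, -0.04543519,
       -0.08873987]), 'joint_efforts': array([ 1.69908370e-03, -5.69395530e+01, -5.00547123e+01, -7.07094432e-05,
        1.47752592e-02, -3.62220180e-05]), 'tool_pos': array([ 205.50221476, -563.14311573,  252.20517224]), 'tcp_rot': array([-1.79890245e+02, -1.01330607e-02,  2.00402266e+01]), 'ft_force': array([-0.21729928, -0.80205947, -0.64040726]), 'wrist_torque': array([-0.0841604 ,  0.03562951, -0.04071304]), 'grip_force': 0.0, 'finger_gap': 85.46641368840676}
scene (np.float64(382.11518402002616), 315.7959811369587, 196.80648939887624, array([[ 7.96098284e-01,  3.61675496e-01, -4.85199298e-01],
       [ 6.05167023e-01, -4.74949162e-01,  6.38902315e-01],
       [ 6.30311822e-04, -8.02255651e-01, -5.96980295e-01]]), array([1006.91687619, -507.31304821,  615.87096945])) dict_keys(['fovy', 'cx', 'cy', 'rvec', 'tvec'])
top (np.float64(421.7076720467309), 324.25030898434704, 196.94317544623723, array([[-0.0171409 , -0.99428825,  0.10534259],
       [-0.99972707,  0.01871599,  0.01398177],
       [-0.01587351, -0.10507418, -0.99433769]]), array([ 491.25363937,   57.97172147, 1171.06604614])) dict_keys(['fovy', 'cx', 'cy', 'rvec', 'tvec'])
```

View pics/scene0.png

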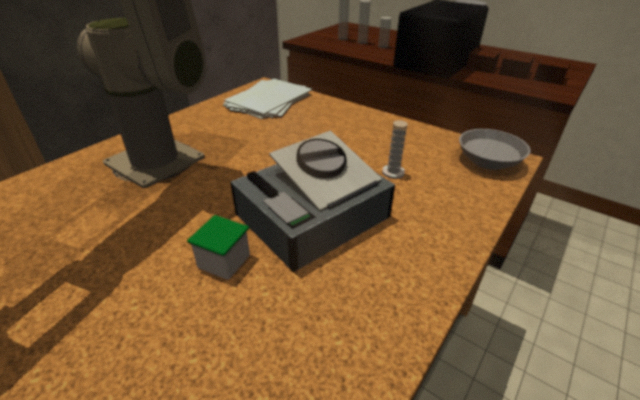

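View pics/top0.png

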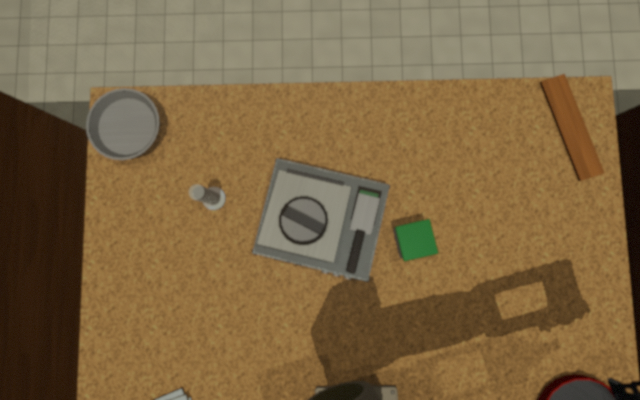

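The top view shows the case around (320,220), with the lid ajar and the dial at about (303,220). The knife is at (360,230), the tub at (416,240) and the cylinder at (208,197). Next I'll get the geometry from the depth.

```bash
python3 - <<'E'
from h import *
z=np.load("top0.npz"); p,d,w=z["p"],z["d"],z["w"]
m=np.zeros((400,640),bool); m[150:285,245:392]=1
m&=(w[...,2]>60)
P=w[m]
r=cv2.minAreaRect(P[:,:2].astype(np.float32)); print("case rect",r, cv2.boxPoints(r))
# lid plane: light pixels
hsv=cv2.cvtColor(p,cv2.COLOR_RGB2HSV)
print("lid px",p[190,330],w[190,330],w[250,320],w[240,270],w[180,290],"dial",p[205,310],w[205,310],"bench",w[330,150])
n=None
L=np.zeros_like(m); 
for (u,v) in [(283,185),(330,190),(335,240),(275,240),(300,180),(270,225),(320,255)]:
    L[v-3:v+4,u-3:u+4]=1
Q=w[L]; Q=Q[np.isfinite(Q[:,0])]; c=np.median(Q,0)
A=np.c_[Q[:,:2],np.ones(len(Q))]; k=np.linalg.lstsq(A,Q[:,2],rcond=None)[0]
for _ in range(5):
    e=Q[:,2]-A@k; g=abs(e)<3*max(1,np.median(abs(e))); k=np.linalg.lstsq(A[g],Q[g,2],rcond=None)[0]
print("plane",k,"angle rad",np.arctan(np.hypot(*k[:2])),"dir up",np.degrees(np.arctan2(k[1],k[0])),g.sum(),len(g),np.std(e[g]))
# height above plane: dial disc
h=w[...,2]-(w[...,:2]@k[:2]+k[2])
D=m&(h>10)&(h<28); D=cv2.morphologyEx(D.astype(np.uint8),cv2.MORPH_OPEN,np.ones((3,3)))
cs=max(cv2.findContours(D,0,1)[0],key=cv2.contourArea)
print("disc",cv2.fitEllipse(cs),np.nanmean(w[D>0],0))
# slot: dark
S=(p.max(2)<90)&m; 
cv2.imwrite("pics/crop.png",cv2.resize(np.hstack([p[150:290,245:400,::-1],np.repeat(np.clip(np.nan_to_num(h[150:290,245:400,None])*8+60,0,255).astype(np.uint8),3,2)]),None,fx=2.5,fy=2.5,interpolation=2))
Y,X=np.indices(m.shape)
cl=[D>0]
for (u,v) in [(416,240),(214,199),(200,190)]:
    print(u,v,p[v,u],w[v,u])
E
```

```text
case rect ((548.2369384765625, 82.77256774902344), (302.96240234375, 259.7569885253906), 75.63925170898438) [[384.8454   -31.762062]
 [636.48584  -96.18862 ]
 [711.6285   197.30719 ]
 [459.98804  261.73376 ]]
lid px [144 142 126] [620.33859775  58.01745906 116.0823015 ] [471.41997124  84.72612779 150.63044892] [497.36879259 204.52079018 153.83255102] [648.27880965 159.05531068 112.51856928] dial [123 119 111] [581.17809065 107.7538646  140.90406778] bench [260.19144056 554.98361885  -0.85867299]
plane [-2.53924414e-01  6.69296668e-02  2.67811974e+02] angle rad 0.25679908242102456 dir up 165.23376414793424 328 342 1.6599970885003577
disc ((302.7455139160156, 219.38250732421875), (44.0651969909668, 47.43801498413086), 37.08274459838867) [545.45048634 124.9598815  155.91234567]
416 240 [ 50 115  58] [ 491.35609554 -158.65127637   87.47334388]
214 199 [91 85 73] [608.95838142 366.81410657  60.22223271]
200 190 [132 129 115] [620.88693935 373.17953199 160.76793685]
```

View pics/crop.png

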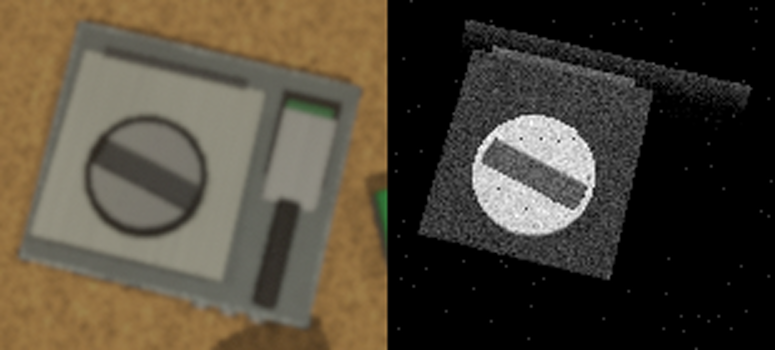

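```bash
python3 -m crank '[[31.8,-21.8,0,-1.0,0],[31.8,-21.8,0,-1.0,0],[31.8,-21.8,0,-1.0,0],[31.8,-21.8,0,-1.0,0],[31.8,-21.8,0,-1.0,0],[31.8,-21.8,0,-1.0,0],[31.8,-21.8,0,-1.0,0],[31.8,-21.8,0,-1.0,0],[50.8,-60.5,0,-2.54,0],[50.8,-60.5,0,-2.54,0],[50.8,-60.5,0,-2.54,0],[50.8,-60.5,0,-2.54,0],[50.8,-60.5,0,-2.54,0],[50.8,-60.5,0,-2.54,0],[50.8,-60.5,0,-2.54,0],[50.8,-60.5,0,-2.54,0],[50.8,-60.5,0,-2.54,0],[50.8,-60.5,0,-2.54,0],[50.8,-60.5,0,-2.54,0],[50.8,-60.5,0,-2.54,0]]' 20
python3 - <<'E'
from h import *
# slot angle & edge angles from top0
z=np.load("top0.npz"); w=z["w"]
k=np.array([-2.53924414e-01,6.69296668e-02,2.67811974e+02])
h=w[...,2]-(w[...,:2]@k[:2]+k[2])
r=np.hypot(w[...,0]-545.5,w[...,1]-125)
S=((h<9)&(r<45)); S[:170]=0
P=w[S][:,:2]; P=P[np.isfinite(P[:,0])]
r=cv2.minAreaRect(P.astype(np.float32)); pc=P-P.mean(0); e=np.linalg.eigh(pc.T@pc)[1][:,1]
print("slot",P.mean(0),len(P),np.degrees(np.arctan2(e[1],e[0])),r)
# lid footprint
m=np.zeros((400,640),bool); m[150:285,245:392]=1
L=m&(abs(h)<6)&(w[...,2]>112); L=cv2.morphologyEx(L.astype(np.uint8),cv2.MORPH_OPEN,np.ones((3,3)))
Q=w[L>0]; Q=Q[np.isfinite(Q[:,0])]; print("lid",cv2.minAreaRect(Q[:,:2].astype(np.float32)))
E
```

```text
time: 2.1
tool_pos: [475.2, 179.2, 252.7]
tcp_rot: [-180.0, -0.1, 165.7]
ft_force: [0.7, 0.3, 0.1]
finger_gap: 0.1
grip_force: 0.0
slot [546.02103945 124.33237157] 392 61.56415539256237 ((546.059326171875, 124.3687744140625), (89.21505737304688, 27.214662551879883), 62.307464599609375)
lid ((554.3134765625, 122.1971435546875), (189.8834686279297, 181.62957763671875), 75.49383544921875)
```

```bash
python3 -m crank '[[0,0,3,0,0],[0,0,6,0,0],[0,0,6.6,0,0],[0,0,7.2,0,0],[0,0,7.7,0,0],[0,0,8.2,0,0],[0,0,8.7,0,0],[0,0,9.2,0,0],[0,0,9.7,0,0],[0,0,10.2,0,0],[0,0,10.7,0,0],[0,0,11.2,0,0],[0,0,11.5,0,0],[0,0,11.8,0,0],[0,0,11.8,0,0]]'
```

```text
time: 3.6
tool_pos: [475.4, 178.6, 134.7]
tcp_rot: [-180.0, -0.0, 165.6]
ft_force: [-0.1, -0.8, -0.2]
finger_gap: 0.0
grip_force: 0.0
```

```bash
python3 -m crank '[[0,0,0.2,0,0],[0,0,0.3,0,0],[0,0,0.4,0,0]]'; python3 -m crank '[[0,0,0.1,0,0],[0,0,0.2,0,0],[0,0,0.2,0,0]]'
python3 - <<'E'
from h import *
C=cam("top"); p,d=snapshot("top"); w=cloud(d,C)
for (u,v) in [(335,240),(283,185),(330,190),(320,255)]: print(np.nanmedian(w[v-3:v+4,u-3:u+4].reshape(-1,3),0))
cv2.imwrite("pics/t1.png",cv2.resize(p[110:310,200:440,::-1],None,fx=3,fy=3))
E
```

```text
time: 3.9
tool_pos: [475.7, 178.8, 131.4]
tcp_rot: [180.0, 0.0, 165.6]
ft_force: [-0.5, -0.2, 1.7]
finger_gap: 0.1
grip_force: 0.7
time: 4.2
tool_pos: [475.6, 178.8, 130.0]
tcp_rot: [-180.0, 0.0, 165.6]
ft_force: [-4.3, -0.7, 7.4]
finger_gap: -0.2
grip_force: 3.7
[494.82932815  47.84833362 108.05815313]
[636.27959561 177.57576948 108.81968428]
[621.43020982  58.01789645 107.95759242]
[458.23326824  86.02522947 108.19063351]
```

View pics/t1.png

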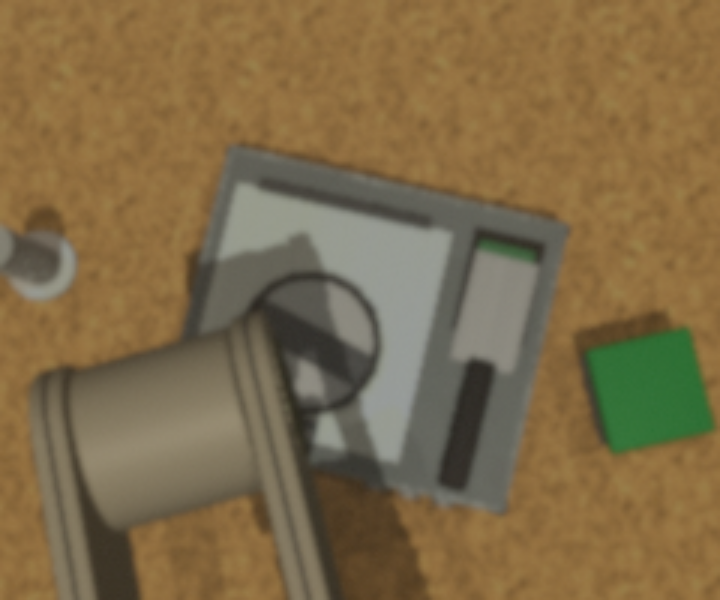

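The lid now lies level at about 108 mm. I'll press a little harder to make sure it's shut, then lift, close to straight up.

```bash
python3 -m crank '[[0,0,0.1,0,0],[0,0,0.2,0,0],[0,0,0.3,0,0],[0,0,0.3,0,0]]';  python3 -m crank '[[0,0,-2,0,0],[0,0,-6,0,4],[0,0,-10,0,4],[5,0,-13,0,4],[10,0,-13,0,4],[10,0,-13,0,4],[10,0,-13,0,4]]'
python3 - <<'E'
from h import *
C=cam("top"); p,d=snapshot("top"); w=cloud(d,C)
m=np.zeros((400,640),bool); m[150:285,245:392]=1
D=m&(w[...,2]>119)&(w[...,2]<133)
D=cv2.morphologyEx(D.astype(np.uint8),cv2.MORPH_OPEN,np.ones((3,3)))
r0=np.array([533.8,128])
Q=w[D>0]; Q=Q[np.hypot(*(Q[:,:2]-r0).T)<75]
print("disc",cv2.minEnclosingCircle(Q[:,:2].astype(np.float32)),np.nanmean(Q,0),len(Q))
r=np.hypot(w[...,0]-r0[0],w[...,1]-r0[1])
S=m&(w[...,2]<118)&(w[...,2]>100)&(r<45)
P=w[S][:,:2]; pc=P-P.mean(0); e=np.linalg.eigh(pc.T@pc)[1][:,1]
print("slot",P.mean(0),len(P),np.degrees(np.arctan2(e[1],e[0])),cv2.minAreaRect(P.astype(np.float32)),np.median(w[S][:,2]))
Q=w[m&(w[...,2]>103)&(w[...,2]<113)]; A=np.c_[Q[:,:2],np.ones(len(Q))]; print("plane",np.linalg.lstsq(A,Q[:,2],rcond=None)[0])
cv2.imwrite("pics/t2.png",cv2.resize(p[110:310,200:440,::-1],None,fx=3,fy=3))
E
```

```text
time: 4.65
tool_pos: [475.8, 178.9, 129.8]
tcp_rot: [180.0, 0.0, 165.6]
ft_force: [-16.9, -5.5, 31.0]
finger_gap: 0.3
grip_force: 15.8
time: 5.35
tool_pos: [378.0, 204.2, 256.7]
tcp_rot: [179.9, 0.1, 165.7]
ft_force: [-0.3, -0.6, -0.0]
finger_gap: 40.1
grip_force: 0.0
disc ((536.9188842773438, 126.86775207519531), 59.3855094909668) [537.42403367 129.2126636  126.29856465] 1132
slot [536.7620064  126.34609964] 420 61.050865412430085 ((536.8998413085938, 126.18130493164062), (88.76133728027344, 30.005266189575195), 61.234554290771484) 112.13114442015512
plane [1.59470627e-03 1.00212844e-02 1.06078887e+02]
```

View pics/t2.png

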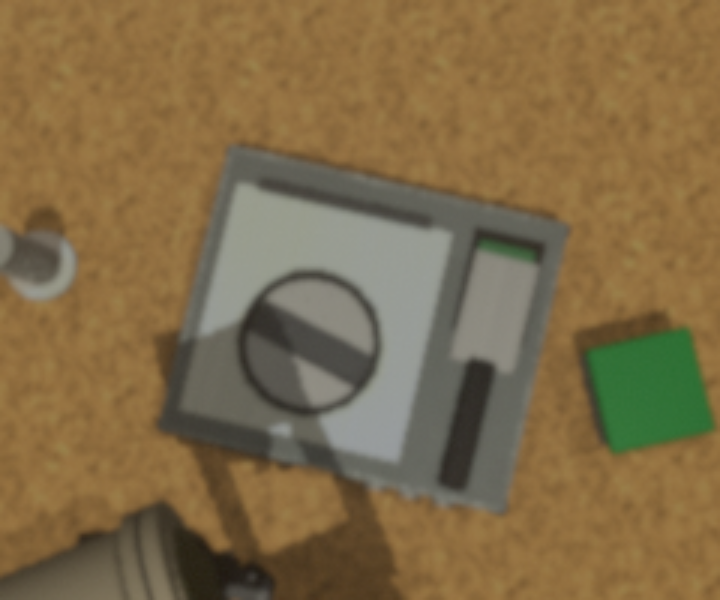

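```bash
python3 -m crank '[[-5,-1,0,0.1,5],[-10,-2,0,0.2,5],[-15,-3,0,0.25,5],[-17.3,-3.55,0,0.25,5],[-17.3,-3.55,4,0.25,5],[-17.3,-3.55,8,0.25,5],[-17.3,-3.55,8,0.25,5]]'
python3 -c "
from h import *
s=sense();print(s['tool_pos'],s['tcp_rot'])
C=cam('wrist');p,d=snapshot('wrist');w=cloud(d,C)
cv2.imwrite('pics/w.png',p[:,:,::-1]);np.savez('w.npz',p=p,w=w)"
```

```text
time: 6.1
tool_pos: [534.1, 124.4, 168.4]
tcp_rot: [-179.6, -0.6, 151.2]
ft_force: [-0.9, 0.3, -1.3]
finger_gap: 49.9
grip_force: 0.0
[534.06443847 124.43547673 168.43430367] [-179.55059019   -0.57826092  151.15779428]
```

View pics/w.png

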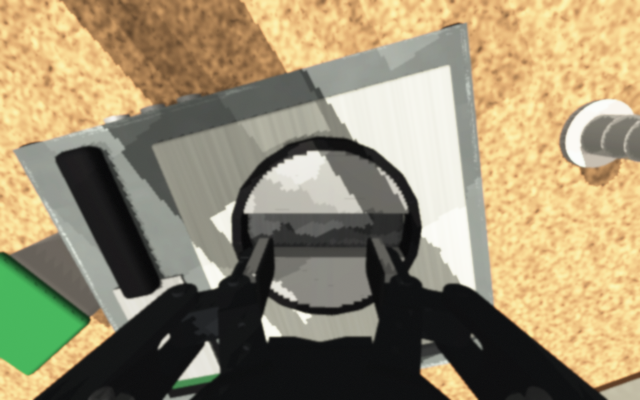

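The wrist view shows the disc centred near (327,226) with the slot lying level in the picture, aligned with the fingertips at (258,262) and (378,262). I'll measure the slot centre from the wrist depth.

```bash
python3 -c "
from h import *
z=np.load('w.npz');w=z['w']
s=sense();print(s['tool_pos'],s['tcp_rot'])
r=np.hypot(w[...,0]-536.5,w[...,1]-126.8)
D=(abs(w[...,2]-126)<5)&(r<66);D=cv2.morphologyEx(D.astype(np.uint8),cv2.MORPH_OPEN,np.ones((3,3)))>0
print(D.sum(),np.median(w[D],0))
print(cv2.minEnclosingCircle(w[D][:,:2].astype(np.float32)))
S=(abs(w[...,2]-112)<5)&(r<55);S=cv2.morphologyEx(S.astype(np.uint8),cv2.MORPH_OPEN,np.ones((3,3)))>0
print(S.sum(),np.median(w[S],0),cv2.minAreaRect(w[S][:,:2].astype(np.float32)))
"
```

```text
[535.55403654 124.99132756 172.22611367] [-179.70504896   -0.37588114  151.18336306]
16992 [519.11861267 129.36757629 125.59342876]
((535.6263427734375, 126.28683471679688), 60.0883903503418)
5543 [538.63526455 125.22954574 111.68696386] ((537.3104858398438, 125.62698364257812), (107.29594421386719, 28.03285789489746), 60.62998580932617)
```

```bash
python3 -m crank '[[0,0,0.5,0,5],[0,0,1,0,5],[0,0,1.5,0,5],[0,0,2,0,5],[0,0,2.5,0,5],[0,0,3,0,5],[0,0,3.4,0,5],[0,0,3.7,0,5],[0,0,3.9,0,5],[0,0,4.1,0,5],[0,0,4.1,0,5],[0,0,4.1,0,5]]'
```

```text
time: 7.35
tool_pos: [537.5, 126.2, 135.4]
tcp_rot: [180.0, 0.0, 151.2]
ft_force: [0.4, 0.4, 0.1]
finger_gap: 49.8
grip_force: 0.0
```

```bash
python3 -m crank '[[0,0,0.2,0,5],[0,0,0.2,0.07,5],[0,0,0.2,0.14,5],[0,0,0.2,0.21,5],[0,0,0.2,0.28,5],[0,0,0.2,0.35,5],[0,0,0.2,0.42,5],[0,0,0.2,0.49,5],[0,0,0.2,0.56,5],[0,0,0.2,0.63,5],[0,0,0.2,0.7,5],[0,0,0.2,0.77,5],[0,0,0.2,0.84,5],[0,0,0.2,0.91,5],[0,0,0.2,0.98,5],[0,0,0.2,1.05,5],[0,0,0.2,1.12,5],[0,0,0.2,1.19,5],[0,0,0.2,1.24,5],[0,0,0.2,1.28,5]]'; python3 -c "
from h import *
print(sense()['wrist_torque'])"
```

```text
time: 9.35
tool_pos: [536.8, 127.0, 133.1]
tcp_rot: [-179.9, -0.0, 77.8]
ft_force: [-2.9, 5.0, 0.1]
finger_gap: 49.8
grip_force: 3.5
[0.50937688 0.42574761 0.27088759]
```

```bash
python3 -m crank '[[0,0,0,0.04,5],[0,0,0,0.08,5],[0,0,0,0.11,5],[0,0,0,0.14,5],[0,0,0,0.14,5]]'; python3 -c "
from h import *
print(sense()['wrist_torque'])"
python3 -m crank '[[0,0,0,0.03,5],[0,0,0,0.06,5],[0,0,0,0.06,5]]'; python3 -c "
from h import *
print(sense()['wrist_torque'])"
```

```text
time: 9.85
tool_pos: [536.9, 126.8, 133.1]
tcp_rot: [-179.9, -0.0, 69.8]
ft_force: [-3.2, 3.9, -0.1]
finger_gap: 49.9
grip_force: 2.1
[0.62766959 0.41423547 0.02638377]
time: 10.15
tool_pos: [536.9, 126.9, 133.1]
tcp_rot: [-179.9, -0.0, 66.5]
ft_force: [-3.1, 3.5, 0.8]
finger_gap: 50.2
grip_force: 14.6
[0.61991664 0.60871282 0.97326906]
```

The torque has jumped, so the fastener is at its stop. I'll nudge it a bit more, back the turn off to free the tips, lift, and check.

```bash
python3 -m crank '[[0,0,0,0.03,5],[0,0,0,0.05,5],[0,0,0,0.05,5]]'; python3 -c "
from h import *
print(sense()['wrist_torque'])"
python3 -m crank '[[0,0,0,0.0,5],[0,0,0,-0.05,5],[0,0,0,-0.09,5],[0,0,0,-0.09,5],[0,0,-1,-0.09,5],[0,0,-3,-0.09,5],[0,0,-7,-0.09,5],[0,0,-12,-0.09,5],[0,5,-13,-0.09,5],[0,10,-13,-0.09,5],[0,15,-13,-0.09,5],[0,18,-13,-0.09,5],[0,18,-13,-0.09,5],[0,18,-13,-0.09,5]]'
python3 - <<'E'
from h import *
s=sense();print(s['tool_pos'],s['ft_force'])
C=cam("top"); p,d=snapshot("top"); w=cloud(d,C)
r=np.hypot(w[...,0]-536.6,w[...,1]-126.6)
S=(w[...,2]<118)&(w[...,2]>100)&(r<45)
P=w[S][:,:2]; pc=P-P.mean(0); e=np.linalg.eigh(pc.T@pc)[1][:,1]
print("slot",len(P),P.mean(0),np.degrees(np.arctan2(e[1],e[0])))
cv2.imwrite("pics/t3.png",cv2.resize(p[110:310,200:440,::-1],None,fx=3,fy=3))
E
```

```text
time: 10.45
tool_pos: [536.8, 126.9, 133.1]
tcp_rot: [-180.0, 0.0, 63.8]
ft_force: [-4.0, 4.4, 1.2]
finger_gap: 49.9
grip_force: 59.7
[0.60926447 0.6074004  3.97684118]
time: 11.85
tool_pos: [698.9, 45.2, 263.1]
tcp_rot: [-180.0, 0.0, 68.6]
ft_force: [0.1, 0.1, 0.2]
finger_gap: 49.9
grip_force: 0.0
[698.90255659  45.2308551  263.10424746] [0.06900876 0.11355929 0.18555118]
slot 74 [560.58960884 112.45193948] 174.01958632442486
```

View pics/t3.png

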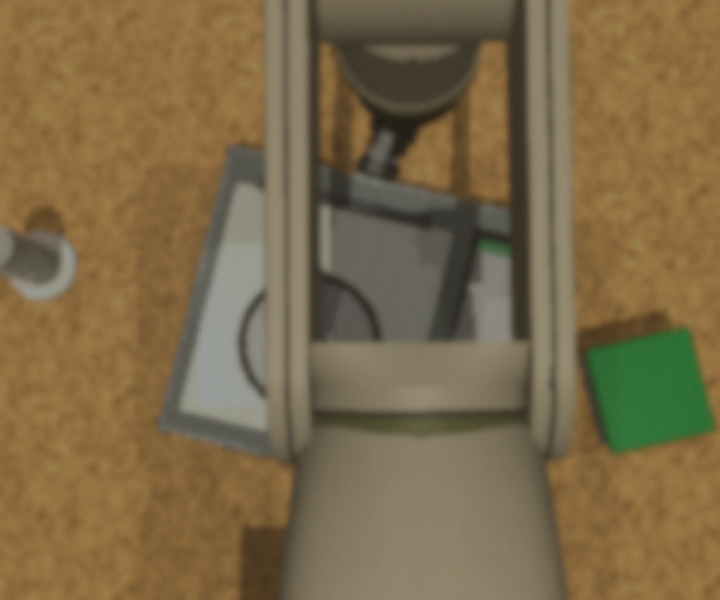

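The arm went outwards and hides the dial. I'll retreat towards the robot, staying high, and look again.

```bash
python3 -m crank '[[0,-5,0,0,5],[0,-10,0,0,5],[0,-15,0,0,5],[0,-20,0,0,5],[0,-25,0,0,5],[0,-30,0,0,5],[0,-34,0,0,5],[0,-34,0,0,5],[0,-34,0,0,5],[0,-34,0,0,5]]'
python3 - <<'E'
from h import *
C=cam("top"); p,d=snapshot("top"); w=cloud(d,C)
r=np.hypot(w[...,0]-536.6,w[...,1]-126.6)
S=(w[...,2]<118)&(w[...,2]>100)&(r<45)
P=w[S][:,:2]; pc=P-P.mean(0); e=np.linalg.eigh(pc.T@pc)[1][:,1]
print("slot",len(P),P.mean(0),np.degrees(np.arctan2(e[1],e[0])),cv2.minAreaRect(P.astype(np.float32)))
cv2.imwrite("pics/t4.png",cv2.resize(p[110:310,200:440,::-1],None,fx=3,fy=3))
E
```

```text
time: 12.9
tool_pos: [382.0, 169.5, 264.0]
tcp_rot: [179.9, -0.1, 68.8]
ft_force: [-0.3, 1.0, 0.1]
finger_gap: 50.1
grip_force: 0.0
slot 410 [536.61684444 127.4191848 ] 165.41980133827315 ((536.54052734375, 127.14497375488281), (29.3455867767334, 89.15737915039062), 75.33863067626953)
```

View pics/t4.png

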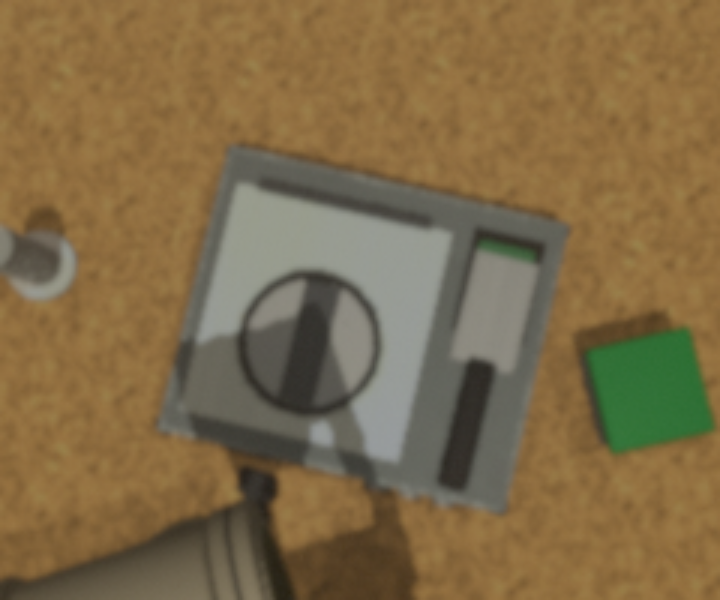

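The slot lies at -14.6°, along case x (-14.5°), so the fastener is fully locked. The knife, tub and cylinder haven't moved, and the arm is clear.

```bash
python3 -c "
from bench import hand_in; print(hand_in())"
```

```text
the job is handed in; nothing more can be done
None
```

The hatch is pushed fully shut and its fastener turned clockwise to the stop, confirmed in the last top view; the knife, tub and cylinder look unmoved, the arm finished clear, and the job was handed in at about 13 s.

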